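# Stand the leaning thinner can up and slide it back onto its drip sheet

## Task

The oblong thinner can has keeled over against the stack of lacquered panels. Stand it upright again and put it back on the paper drip sheet next to the bottle and jar, its whole base on the paper. Do not let it fall flat or drop it, and leave the panels, the tin dish on them, the bottle and the jar where they are.

Things in the scene. Friction and masses are not known exactly. Their poses are not given: they have to be found in the camera images.
- can: Closed oblong steel can (thinner tin), 0.3 to 0.6 kg. Body 56 mm along its own x, 90 mm along its own y, 138 mm high along its own z. Origin: centre of the underside; own z points to the cap. At the start it leans about 42 degrees from vertical towards its own +x, its +x broad face resting on the front top edge of the stack. Past 21 degrees from upright it falls over, nearer it rights itself.
- can_fl (a point): Bottom corner of the can at own x = -28, y = +45 mm
- can_fr (a point): Bottom corner of the can at own x = -28, y = -45 mm. Upright, the can slides without tipping when pushed on a narrow side no higher than about 30 mm above the table
- can_bl (a point): Bottom corner of the can at own x = +28, y = +45 mm; at the start the bottom edge from here to can_br is on the table, 43 mm in front of the stack, and the can pivots on it when righted
- can_br (a point): Bottom corner of the can at own x = +28, y = -45 mm; on the table at the start
- panels: Loose stack of six black lacquered panels, 190 mm along its own x, 240 mm along its own y, 48 mm high, 1.7 kg. Origin: centre of the underside. Its front edge, at own x = -95 mm, faces the robot; the can leans on it.
- sheet: Flat sheet of paper on the table, too thin to matter (under 1 mm), 220 mm along its own x, 320 mm along its own y. Origin: its centre. It lies to the robot's right of the can, in front and to the right of the stack. The half towards its own +y is free for the can; the bottle and jar stand on the other half.
- bottle: Amber round bottle with a cap, 60 mm across, 150 mm high, standing on the sheet's -y half. Origin: centre of its underside.
- jar: Clear round jar with a lid, 68 mm across, 75 mm high, standing on the sheet's -y half. Origin: centre of its underside.
- saucer: Dark round tin dish, 76 mm across the rim, 26 mm high, standing on the far half of the stack's top. Origin: centre of its underside.
- can_cap (a point): Centre of the top of the can's black round screw cap, 162 mm above the underside on the can's axis; the cap is 34 mm across and takes up the top 20 mm

How it is judged (in metres and radians):
At the end, for the whole second after the job is handed in: The can stands upright (within 3.4 degrees) and still on the table, all four bottom corners on the sheet (up to 8 mm over its edge is allowed); the panels, bottle and jar are within 30 mm, and the tin dish within 40 mm, of where they were, none of them tipped more than 20 degrees (angle between can's own z axis and vertical below 0.06 rad and height (world z) of can below 0.006 m and linear speed of can below 0.02 m/s and angular speed of can below 0.1 rad/s and x of can_fl in the frame of sheet between -0.118 and 0.118 m and y of can_fl in the frame of sheet between -0.168 and 0.168 m and x of can_fr in the frame of sheet between -0.118 and 0.118 m and y of can_fr in the frame of sheet between -0.168 and 0.168 m and x of can_bl in the frame of sheet between -0.118 and 0.118 m and y of can_bl in the frame of sheet between -0.168 and 0.168 m and x of can_br in the frame of sheet between -0.118 and 0.118 m and y of can_br in the frame of sheet between -0.168 and 0.168 m and distance of each of panels, bottle, jar from where it was at the start of the episode below 0.03 m and angle between each of panels, bottle, jar, saucer's own z axis and vertical below 0.35 rad and distance of saucer from where it was at the start of the episode below 0.04 m); the robot touches nothing.
It fails at once if the can falls flat (tilts more than 63 degrees from vertical) (angle between can's own z axis and vertical above 1.1 rad).
It fails at once if the can is dropped or flung (faster than 0.9 m/s) (linear speed of can above 0.9 m/s).
It fails at once if the stack of panels is moved more than 30 mm or tipped more than 20 degrees (distance of panels from where it was at the start of the episode above 0.03 m or angle between panels's own z axis and vertical above 0.35 rad).
It fails at once if the bottle or the jar is moved more than 30 mm or tipped more than 20 degrees (distance of any of bottle, jar from where it was at the start of the episode above 0.03 m or angle between any of bottle, jar's own z axis and vertical above 0.35 rad).
It fails at once if the tin dish is moved more than 40 mm or tipped more than 20 degrees (distance of saucer from where it was at the start of the episode above 0.04 m or angle between saucer's own z axis and vertical above 0.35 rad).
It also fails if it takes over 61 s, if anything falls off the work surface, if the arm or the gripper's body presses on something with over 40 N, if the wrist force passes 120 N, or if a joint passes its speed limit or range.

## Robot

A 6-joint arm with a two-finger parallel gripper is mounted at the origin on the work surface. World frame = base frame: x ahead of the robot, y to its left, z up, the work surface at z = 0. Lengths are in mm, angles in degrees, forces in N, time in s.
With the tool pointing down it reaches from about 300 to 850 mm from the base axis. Payload 4.2 kg.
Tool frame: the origin (TCP) lies between the finger pads; the fingertips stand 11 mm ahead of it and the grasp point (between the pads) lies 8 mm behind it (env.tips_ahead is the distance from the TCP to the fingertips, in mm); z points along the fingers, y is the line along which they close (so a half turn about z gives the same grasp; the last joint's range is limited). The gripper opens to 91 mm and grips with 3 to 60 N. Pads are 32 mm wide; open, the fingers measure 118 mm over their backs; the gripper's body (76 mm by 178 mm) begins 60 mm behind the grasp point.
Start: joints at [66.234, 18.312, 89.639, -0, 72.044, -1.146], TCP at [221.162, 530.782, 224.976] pointing down, gripper open.
Joint ranges: [-177.97, 177.97], [-48.28, 115.42], [12.27, 149.76], [-77.06, 257.06], [2.81, 150.46], [-146.56, 146.56]. Speed limits (degrees/s): [147.25, 147.25, 180, 180, 180, 180].

## Interface

Orientations are given as [roll, pitch, yaw] about the fixed x, y, z axes, in that order (R = Rz(yaw) Ry(pitch) Rx(roll)).
In Python, from workcell import env, cams gives the robot as it stands.
- The arm moves only by the tool step_arm, never from a script. Its arguments are lists of equal length, an entry for each row: "linear": the shift along the tool's x, y, z in units of 30 cm (1.0 is 30 cm), a list of three; "turn": the turn about the tool's z in units of 360 degrees (1.0 is 360 degrees). In form: {"linear": [[tx, ty, tz], ...], "turn": [turn, ...]}. A call has 1 to 20 rows; each row is the pose to reach, as a shift and turn from the pose commanded when the call began, along the tool's axes at that moment, turning the shorter way round; what a row does not reach only later rows make up. A row lasts 1/8 s, in which the tool goes at most 62.5 mm and 10.7 degrees, less where a joint would pass 70% of its speed; a pose out of reach is approached as far as the arm can. A call with a number of a shift or a turn outside -1 to 1 is refused whole. A call with a gripper value outside its range is refused whole. "fingers" is the closure, from -1 (fully open) to 1 (shut), so that 0 is half open, set as the call begins (left out, the last holds). The fingers move at their own pace and stop on an object; "force" is the grip in N (left out, the last holds). Time passes only in rows, so rows that repeat a pose let the fingers close. It gives the time, the measured TCP pose, the force, the opening and the grip force at its end, in the units of the state.
- env.state(): the state, without advancing time (a new reading comes with each control period).
- cams.grab_frame(name): name is "scene" or "top"; returns a dict with "color" (400x640x3 uint8, blue, green, red), "fx", "fy", "cx", "cy" (pixels), "dist" ([k1, k2, p1, p2, k3] as OpenCV has them; the pictures are not rectified), "extrinsics" (4x4, takes a point from camera to world coordinates). Camera axes: x right, y down, z forward; pixel columns grow to the right and rows downward; lengths in mm; the calibration is good to about 2 mm. A picture is of the moment at which its call begins. There is no depth.
- env.job_done(): hands the job in; it is judged then, once.
The state is a dict: "time_s": time; "qpos": joint angles; "qvel": joint speeds; "effort": joint torques, N m; "ee_pos": TCP position; "ee_rot": TCP orientation; "force": force on the tool from outside, world axes, zero at the start; "torque": the same for the moment, N m; "gripper_width": finger opening in mm; "gripper_force": force on a finger pad.
Only numpy, scipy, OpenCV 4.12 (cv2) and the standard library are available. Lean on these libraries where they do the work, as an engineer would, in place of code of your own. Each camera call takes 0.05 s, during which the arm holds its last target. There are 200 camera calls.

## Working session

There is one attempt and no reset: what is moved stays moved. The work goes in short steps, Python scripts to look and compute and a tool call to move; the robot and the scene stay as the last step left them, time stands still between calls to the robot, and variables do not carry over. Pictures are saved under pics/ and viewed, at most 10 in all, crops included, and the job is handed in when it is done.

Besides the shell and the picture viewer there is one more tool, called after "Request:" in YAML: its name, and indented under it one key for each argument. step_arm: Moves the arm, as the interface text tells. Its arguments: {"type":"object","properties":{"linear":{"type":"array"},"turn":{"type":"array"},"fingers":{"type":"number"},"force":{"type":"number"}},"required":["linear","turn"]}

```bash
mkdir -p pics; python3 - <<'E'
from workcell import env, cams
import cv2
for n in ("scene","top"):
    f=cams.grab_frame(n); cv2.imwrite(f"pics/{n}0.png",f["color"]); print(n,f["fx"],f["fy"],f["cx"],f["cy"],f["dist"],f["extrinsics"])
s=env.state(); print(s["ee_pos"],s["ee_rot"],s["gripper_width"],s["time_s"])
E
```

```text
scene 465.32376484145516 465.32376484145516 319.2071799125094 194.35426605861755 [-0.12304729  0.          0.          0.          0.        ] [[-7.10096444e-01  4.49704848e-01 -5.41782788e-01  1.16124090e+03]
 [ 7.03842226e-01  4.74360075e-01 -5.28761421e-01  5.36238690e+02]
 [ 1.92135488e-02 -7.56801208e-01 -6.53362664e-01  8.14523992e+02]
 [ 0.00000000e+00  0.00000000e+00  0.00000000e+00  1.00000000e+00]]
top 406.2572658585532 406.2572658585532 323.13076950877394 202.75633165323924 [-0.0598849  0.         0.         0.         0.       ] [[-1.49737414e-02 -9.94069832e-01  1.07707739e-01  5.03906703e+02]
 [-9.99527937e-01  1.19911275e-02 -2.82863132e-02 -3.02160498e+01]
 [ 2.68270334e-02 -1.08080446e-01 -9.93780120e-01  9.64675741e+02]
 [ 0.00000000e+00  0.00000000e+00  0.00000000e+00  1.00000000e+00]]
[220.9889157  530.39134434 224.23603187] [-1.79913206e+02 -1.59486709e-03  1.57380123e+02] 91.45301808955024 0.1
```

View pics/scene0.png

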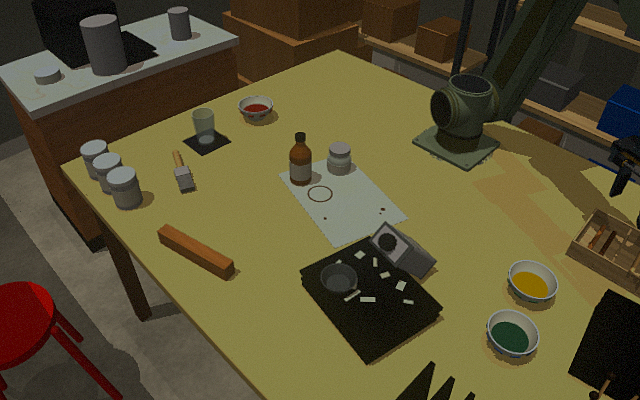

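View pics/top0.png

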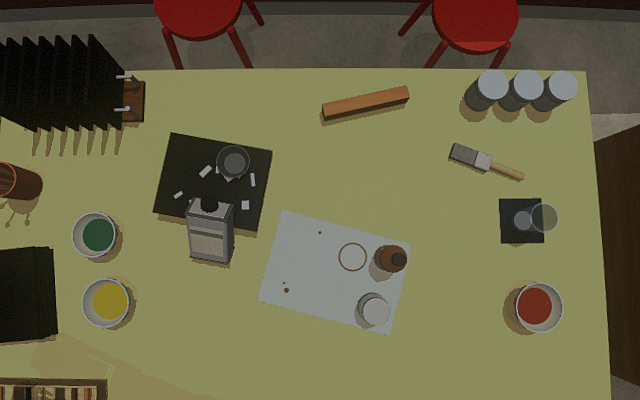

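Scene: the can leans back on the stack at about (400,250); the sheet is right of it with the bottle and jar at (300,165) and (340,158). Top: can at (210,230), with its cap at about (209,206). The sheet corners are near (283,211), (410,243), (391,334) and (260,300). I'll enlarge both views.

```bash
python3 - <<'E'
import cv2
a=cv2.imread("pics/top0.png")[180:280,160:290]; cv2.imwrite("pics/topc.png",cv2.convertScaleAbs(cv2.resize(a,None,fx=6,fy=6,interpolation=cv2.INTER_CUBIC),alpha=1.5))
a=cv2.imread("pics/scene0.png")[210:290,350:450]; cv2.imwrite("pics/scenec.png",cv2.convertScaleAbs(cv2.resize(a,None,fx=7,fy=7,interpolation=cv2.INTER_CUBIC),alpha=1.8))
E
```

```text
(no output)
```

View pics/topc.png

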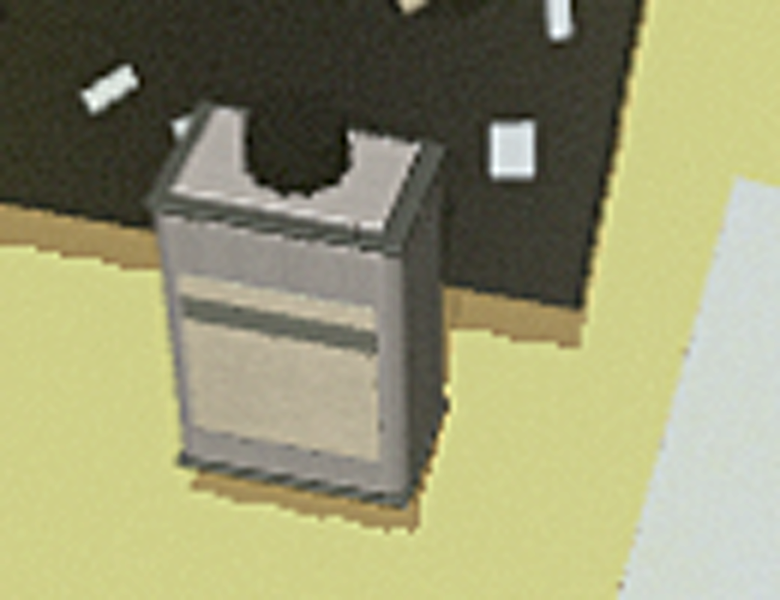

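View pics/scenec.png

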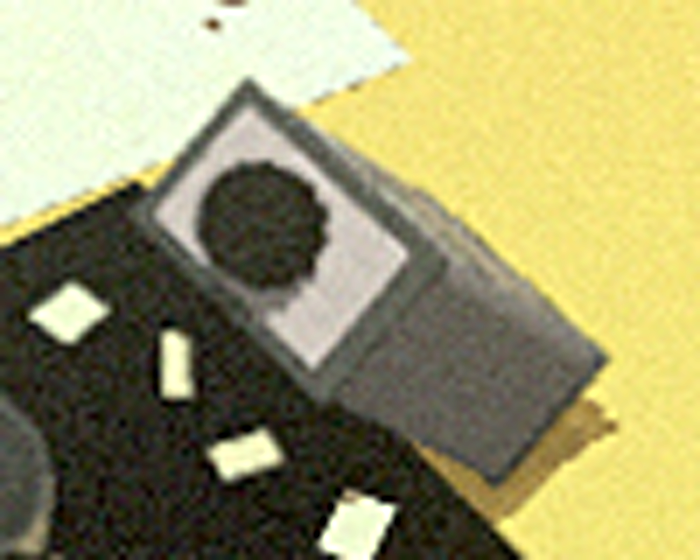

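Crop readings (top ×6, scene ×7) give 13 can-corner pixels. I'll fit the can pose and the sheet to them.

```bash
cat > h.py <<'E'
import numpy as np, cv2, json
from scipy.optimize import least_squares
from scipy.spatial.transform import Rotation as R
def load():
    from workcell import cams
    return {n:cams.grab_frame(n) for n in("scene","top")}
def proj(f,P):
    E=np.linalg.inv(f["extrinsics"]); K=np.array([[f["fx"],0,f["cx"]],[0,f["fy"],f["cy"]],[0,0,1]])
    return cv2.projectPoints(np.float64(P).reshape(-1,1,3),cv2.Rodrigues(E[:3,:3])[0],E[:3,3],K,np.float64(f["dist"]))[0][:,0]
def onplane(f,uv,z):
    K=np.array([[f["fx"],0,f["cx"]],[0,f["fy"],f["cy"]],[0,0,1]])
    n=cv2.undistortPoints(np.float64(uv).reshape(-1,1,2),K,np.float64(f["dist"]))[:,0]
    d=np.c_[n,np.ones(len(n))]@f["extrinsics"][:3,:3].T; o=f["extrinsics"][:3,3]
    return o+d*((z-o[2])/d[:,2])[:,None]
def can(p,own):  # p: pivot-edge mid x,y, yaw, tilt
    return (R.from_euler("zy",[p[2],p[3]],degrees=True).as_matrix() if 0 else R.from_euler("ZY",[p[2],p[3]],degrees=True).as_matrix())@(np.array(own).T-np.array([[28],[0],[0]]))+np.array([[p[0]],[p[1]],[0]])
E
python3 - <<'E'
from h import *
F=load()
T=[((-28,45,138),155,203),((-28,-45,138),395,248),((28,45,138),207,103),((28,-45,138),437,148),((-28,45,0),183,462),((-28,-45,0),408,503),((28,-45,0),447,405)]
S=[((28,-45,138),150,212),((28,45,138),322,400),((-28,-45,138),247,82),((-28,45,138),440,262),((-28,45,0),605,360),((28,45,0),495,483)]
to=[t[0] for t in T]; tu=np.array([(160+t[1]/6,180+t[2]/6) for t in T])
so=[t[0] for t in S]; su=np.array([(350+t[1]/7,210+t[2]/7) for t in S])
res=lambda p: np.r_[(proj(F["top"],can(p,to).T)-tu).ravel(),(proj(F["scene"],can(p,so).T)-su).ravel()]
r=least_squares(res,[480,200,0,42]); p=r.x
print("can",p.round(1),np.abs(r.fun).max().round(1))
print("cap152",can(p,[(0,0,152)]).T.round(1))
sh=onplane(F["top"],[(283,211),(410,243),(391,334),(260,300)],0); print(sh.round(),sh.mean(0).round())
print("bottle",onplane(F["top"],[(393,259)],150).round(),"jar",onplane(F["top"],[(374,309)],75).round())
E
```

```text
can [515.  197.  -11.1  42.8] 3.4
cap152 [[596.1 181.1 130.6]]
[[ 590.   38.    0.]
 [ 509. -264.    0.]
 [ 298. -212.    0.]
 [ 382.   93.    0.]] [445. -86.   0.]
bottle [[ 477. -192.  150.]] jar [[ 368. -162.   75.]]
```

```bash
python3 - <<'E'
from h import *
F=load()
T=[((-28,45,138),155,203),((-28,-45,138),395,248),((28,45,138),207,103),((28,-45,138),437,148),((-28,45,0),183,462),((-28,-45,0),408,503),((28,-45,0),447,405)]
S=[((28,-45,138),150,212),((28,45,138),322,400),((-28,-45,138),247,82),((-28,45,138),440,262),((-28,45,0),605,360),((28,45,0),495,483)]
to=[t[0] for t in T]; tu=np.array([(160+t[1]/6,180+t[2]/6) for t in T])
so=[t[0] for t in S]; su=np.array([(350+t[1]/7,210+t[2]/7) for t in S])
for nm,o,u,f in(("top",to,tu,F["top"]),("scene",so,su,F["scene"])):
    res=lambda p:(proj(f,can(p,o).T)-u).ravel()
    r=least_squares(res,[515,197,-11,42]); print(nm,r.x.round(1),can(r.x,[(0,0,152)]).T.round(1)); print(r.fun.reshape(-1,2).round(1).tolist())
capu=[[160+298/6,180+148/6]]; print(onplane(F["top"],capu,138).round())
# cap top disc centre, scene
print(onplane(F["scene"],[[350+262/7,210+222/7]],138.5).round())
E
```

```text
top [515.3 195.5 -11.2  42.1] [[594.9 179.8 131.6]]
[[-2.0, 0.0], [1.3, 0.6], [-1.0, -1.0], [1.9, -0.8], [-1.1, 0.6], [0.3, 1.2], [0.6, -0.7]]
scene [517.8 198.7 -11.   42.2] [[597.8 183.1 131.3]]
[[-3.2, 0.2], [-0.1, 0.7], [0.0, -1.5], [1.4, -0.7], [1.3, -0.2], [0.6, 1.0]]
[[592. 178. 138.]]
[[604. 186. 138.]]
```

Request:
step_arm:
  linear:
    - [-0.1,-0.036,0]
    - [-0.25,-0.09,0]
    - [-0.4,-0.145,0]
    - [-0.55,-0.2,0]
    - [-0.7,-0.253,0]
    - [-0.816,-0.295,0]
  turn: [0,0,0,0,0,0]
  fingers: -1

```text
time_s: 1.05
ee_pos: [414.3, 353.5, 225.0]
ee_rot: [180.0, 0.0, 157.3]
force: [-0.5, 0.2, 0.5]
gripper_width: 91.2
gripper_force: 0.0
```

Request:
step_arm:
  linear:
    - [-0.15,-0.054,0]
    - [-0.3,-0.108,0]
    - [-0.45,-0.163,0]
    - [-0.6,-0.217,0]
    - [-0.72,-0.26,0]
    - [-0.8,-0.289,0]
    - [-0.816,-0.295,0]
    - [-0.816,-0.295,0]
    - [-0.816,-0.295,0]
  turn: [-0.005,-0.01,-0.015,-0.02,-0.025,-0.03,-0.032,-0.032,-0.032]

```text
time_s: 2.17
ee_pos: [604.2, 180.0, 225.1]
ee_rot: [180.0, -0.0, 168.9]
force: [0.6, -1.1, -0.9]
gripper_width: 91.0
gripper_force: 0.0
```

Request:
step_arm:
  linear:
    - [0,0,0.08]
    - [0,0,0.16]
    - [0,0,0.22]
    - [0,0,0.26]
    - [0,0,0.285]
    - [0,0,0.29]
    - [0,0,0.29]
  turn: [0,0,0,0,0,0,0]

```text
time_s: 3.05
ee_pos: [605.3, 179.2, 138.5]
ee_rot: [180.0, 0.1, 168.9]
force: [-0.5, 0.2, 0.1]
gripper_width: 91.1
gripper_force: 0.0
```

```bash
python3 - <<'E'
from h import *
F=load()
a=F["scene"]["color"][170:300,310:480]; b=F["top"]["color"][150:280,140:290]
z=lambda a:cv2.convertScaleAbs(cv2.resize(a,(400,int(400*a.shape[0]/a.shape[1])),interpolation=cv2.INTER_CUBIC),alpha=1.8)
a,b=z(a),z(b); h=min(len(a),len(b)); cv2.imwrite("pics/g1.png",np.hstack([a[:h],b[:h]]))
E
```

```text
(no output)
```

View pics/g1.png

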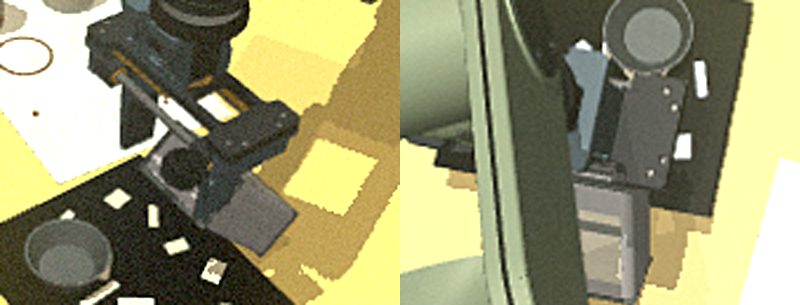

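The scene view (left) shows the fingers straddling the cap at about (180,168), clear of the can's top and the dish. I'll lower slightly and grip.

Request:
step_arm:
  linear:
    - [0,0,0.008]
    - [0,0,0.01]
    - [0,0,0.01]
    - [0,0,0.01]
    - [0,0,0.01]
    - [0,0,0.01]
    - [0,0,0.01]
    - [0,0,0.01]
    - [0,0,0.01]
    - [0,0,0.01]
  turn: [0,0,0,0,0,0,0,0,0,0]
  fingers: 1
  force: 30

```text
time_s: 4.4
ee_pos: [605.1, 179.2, 135.0]
ee_rot: [180.0, 0.0, 168.9]
force: [1.3, 1.5, 0.8]
gripper_width: 33.3
gripper_force: 30.0
```

Request:
step_arm:
  linear:
    - [0.015,0,-0.009]
    - [0.03,0,-0.017]
    - [0.044,0,-0.024]
    - [0.058,0,-0.031]
    - [0.073,0,-0.037]
    - [0.087,0,-0.043]
    - [0.102,0,-0.048]
    - [0.117,0,-0.054]
    - [0.132,0,-0.058]
    - [0.147,0,-0.062]
    - [0.162,0,-0.066]
    - [0.178,0,-0.069]
    - [0.178,0,-0.069]
  turn: [0,0,0,0,0,0,0,0,0,0,0,0,0]

```text
time_s: 6.02
ee_pos: [552.2, 189.4, 155.8]
ee_rot: [180.0, -0.0, 168.9]
force: [0.0, -1.2, -4.0]
gripper_width: 33.4
gripper_force: 30.0
```

Request:
step_arm:
  linear:
    - [0.016,0,-0.003]
    - [0.031,0,-0.005]
    - [0.047,0,-0.007]
    - [0.062,0,-0.008]
    - [0.078,0,-0.009]
    - [0.094,0,-0.009]
    - [0.11,0,-0.009]
    - [0.125,0,-0.008]
    - [0.141,0,-0.007]
    - [0.157,0,-0.005]
    - [0.172,0,-0.002]
    - [0.188,0,0]
    - [0.188,0,0]
    - [0.188,0,0]
  turn: [0,0,0,0,0,0,0,0,0,0,0,0,0,0]

```text
time_s: 7.78
ee_pos: [497.5, 200.3, 155.7]
ee_rot: [180.0, 0.0, 168.9]
force: [-0.1, -0.1, -4.0]
gripper_width: 33.3
gripper_force: 30.0
```

```bash
python3 - <<'E'
from h import *
F=load()
a=F["scene"]["color"][150:300,310:480]; b=F["top"]["color"][150:280,140:290]
z=lambda a:cv2.convertScaleAbs(cv2.resize(a,(400,int(400*a.shape[0]/a.shape[1])),interpolation=cv2.INTER_CUBIC),alpha=1.8)
a,b=z(a),z(b); h=min(len(a),len(b)); cv2.imwrite("pics/g2.png",np.hstack([a[:h],b[:h]]))
E
```

```text
(no output)
```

View pics/g2.png

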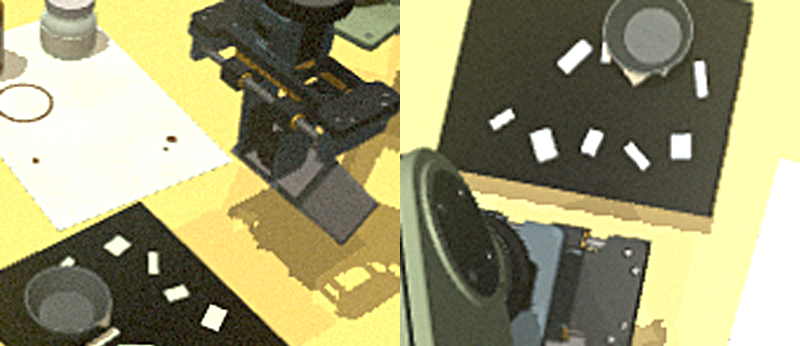

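The can came along rigidly held in the pads. It is still tilted about 40° and hangs just clear of the table (4 N weight). I'll raise it slightly and ease the grip in stages so it swings upright under gravity.

Request:
step_arm:
  linear:
    - [0,0,-0.01]
    - [0,0,-0.017]
    - [0,0,-0.017]
    - [0,0,-0.017]
  turn: [0,0,0,0]
  force: 20

```text
time_s: 8.38
ee_pos: [497.1, 200.2, 160.7]
ee_rot: [180.0, -0.0, 168.9]
force: [-0.2, 0.3, -3.9]
gripper_width: 33.6
gripper_force: 20.0
```

Request:
step_arm:
  linear:
    - [0,0,0]
    - [0,0,0]
    - [0,0,0]
    - [0,0,0]
  turn: [0,0,0,0]
  force: 15

```text
time_s: 8.88
ee_pos: [497.3, 200.2, 160.7]
ee_rot: [180.0, 0.0, 168.9]
force: [0.7, -0.3, -4.0]
gripper_width: 33.6
gripper_force: 15.0
```

```bash
cat > look.py <<'E'
import sys
from h import *
F=load()
a=F["scene"]["color"][150:300,310:480]
z=lambda a:cv2.convertScaleAbs(cv2.resize(a,(400,int(400*a.shape[0]/a.shape[1])),interpolation=cv2.INTER_CUBIC),alpha=1.8)
cv2.imwrite(f"pics/{sys.argv[1]}.png",z(a)); cv2.imwrite(f"pics/{sys.argv[1]}raw.png",F["scene"]["color"])
E
python3 look.py g3; python3 - <<'E'
import cv2,numpy as np
# changed bounding box of the can region against the tilted state picture
a=cv2.imread("pics/g2.png")[:,:400].astype(int);b=cv2.imread("pics/g3.png").astype(int)
h=min(len(a),len(b)); print((np.abs(a[:h]-b[:h]).max(2)>60)[130:260,200:400].mean())
E
```

```text
0.24803846153846154
```

```bash
python3 -c "
from workcell import env
s=env.state();print(s['torque'],s['force'])"
```

```text
[-0.00702194 -0.09654355 -0.02056737] [-0.68154604  0.24521684 -3.69988266]
```

Request:
step_arm:
  linear:
    - [0,0,0]
    - [0,0,0]
    - [0,0,0]
    - [0,0,0]
  turn: [0,0,0,0]
  force: 11

```text
time_s: 9.48
ee_pos: [497.2, 200.2, 160.8]
ee_rot: [180.0, -0.0, 168.9]
force: [0.2, -0.0, -3.7]
gripper_width: 33.8
gripper_force: 11.0
```

```bash
python3 -c "
from workcell import env
s=env.state();print(s['torque'],s['force'])"; python3 look.py g4
```

```text
[-0.00066134 -0.07807024  0.02097244] [ 0.18151721 -0.02115511 -3.74527829]
```

View pics/g4.png

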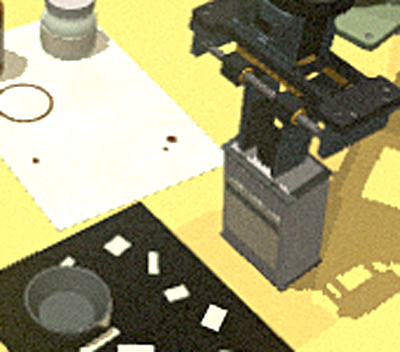

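The can hangs nearly upright, with its base at about (275,270) in the crop and just off the table. From the wrist moment about 8° of tilt remains. I'll carry it over the sheet's free half.

Request:
step_arm:
  linear:
    - [0,0,-0.015]
    - [0,-0.01,-0.03]
    - [0,-0.03,-0.04]
    - [0,-0.06,-0.04]
    - [0,-0.1,-0.04]
    - [0,-0.15,-0.04]
    - [0,-0.2,-0.04]
    - [0,-0.25,-0.04]
    - [0,-0.3,-0.04]
    - [0,-0.35,-0.04]
    - [-0.01,-0.4,-0.04]
    - [-0.02,-0.45,-0.04]
    - [-0.03,-0.5,-0.04]
    - [-0.04,-0.55,-0.04]
    - [-0.05,-0.6,-0.04]
    - [-0.06,-0.64,-0.04]
    - [-0.068,-0.665,-0.04]
    - [-0.071,-0.675,-0.04]
    - [-0.071,-0.675,-0.04]
  turn: [0,0,0,0,0,0,0,0,0,0,0,0,0,0,0,0,0,0,0]
  force: 15

```text
time_s: 11.95
ee_pos: [479.2, -2.5, 172.7]
ee_rot: [180.0, -0.0, 168.9]
force: [0.4, 0.5, -4.3]
gripper_width: 33.3
gripper_force: 15.0
```

Request:
step_arm:
  linear:
    - [0,0,0.015]
    - [0,0,0.03]
    - [0,0,0.038]
    - [0,0,0.043]
    - [0,0,0.048]
    - [0,0,0.05]
    - [0,0,0.05]
  turn: [0,0,0,0,0,0,0]

```text
time_s: 12.82
ee_pos: [480.6, -2.6, 159.5]
ee_rot: [180.0, 0.2, 168.9]
force: [0.1, 0.0, 6.3]
gripper_width: 33.3
gripper_force: 15.0
```

```bash
python3 -c "
from workcell import env
s=env.state();print(s['torque'],s['force'])"; sed -i 's/\[150:300,310:480\]/[130:280,270:440]/' look.py; python3 look.py g5
```

```text
[ 0.00401561  0.09041036 -0.00667738] [0.0757664  0.04990795 6.28164732]
```

View pics/g5.png

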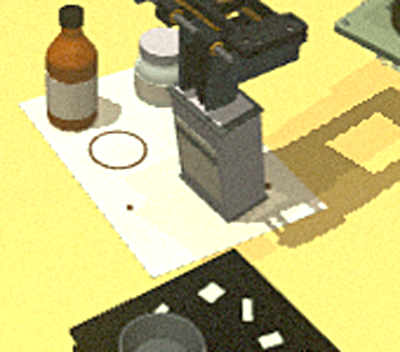

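The can is on the paper at about (225,205) in the crop, pressing lightly. I'll relax the grip so it settles, then open and rise.

Request:
step_arm:
  linear:
    - [0,0,0]
    - [0,0,0]
    - [0,0,0]
    - [0,0,0]
  turn: [0,0,0,0]
  force: 5

```text
time_s: 13.42
ee_pos: [480.6, -2.6, 159.4]
ee_rot: [179.9, 0.2, 168.9]
force: [0.5, 0.7, 5.8]
gripper_width: 33.7
gripper_force: 5.0
```

Request:
step_arm:
  linear:
    - [0,0,0]
    - [0,0,0]
    - [0,0,0]
    - [0,0,0]
  turn: [0,0,0,0]
  force: 3

```text
time_s: 13.92
ee_pos: [480.5, -2.5, 159.4]
ee_rot: [179.9, 0.2, 168.9]
force: [-0.1, 0.3, 5.4]
gripper_width: 34.1
gripper_force: 3.0
```

Request:
step_arm:
  linear:
    - [0,0,0]
    - [0,0,0]
    - [0,0,0]
    - [0,0,0]
    - [0,0,0]
    - [0,0,0]
  turn: [0,0,0,0,0,0]
  fingers: -0.2

```text
time_s: 14.68
ee_pos: [479.2, -2.6, 157.7]
ee_rot: [180.0, -0.0, 168.9]
force: [-0.2, -0.1, -1.2]
gripper_width: 54.5
gripper_force: 0.0
```

Request:
step_arm:
  linear:
    - [0,0,-0.03]
    - [0,0,-0.1]
    - [0,0,-0.2]
    - [0,0,-0.35]
    - [0,0,-0.5]
    - [0,0,-0.6]
    - [0,0,-0.6]
  turn: [0,0,0,0,0,0,0]

```text
time_s: 15.55
ee_pos: [480.2, -2.6, 340.6]
ee_rot: [179.9, 0.4, 168.9]
force: [-0.5, -1.1, -0.9]
gripper_width: 54.7
gripper_force: 0.0
```

```bash
python3 look.py g6
```

```text
(no output)
```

View pics/g6.png

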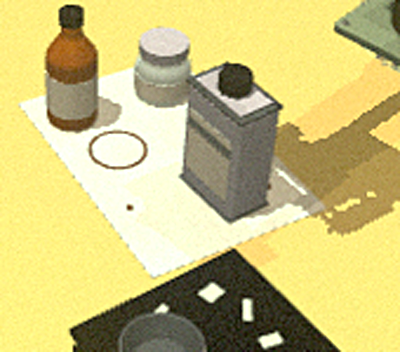

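The can stands upright on the paper, with base corners at about (182,178), (233,218) and (270,207), all inside the sheet edges. The other objects haven't moved. I'll check this numerically and hand in.

```bash
python3 - <<'E'
from h import *
from workcell import env
F=load(); k=170/400
w=onplane(F["scene"],[(270+u*k,130+v*k) for u,v in((182,178),(233,218),(270,207))],0)[:,:2]
w=np.vstack([w,w[0]+w[2]-w[1]])
sh=np.float32([[590,38],[509,-264],[298,-212],[382,93]])
d=[cv2.pointPolygonTest(sh,tuple(map(float,p)),True) for p in w]; print(w.round(),np.round(d))
if min(d)>5: print(env.job_done())
E
```

```text
[[464. -40.]
 [472.  41.]
 [429.  57.]
 [422. -24.]] [101.  28.  22.  70.]
the job is handed in; nothing more can be done
None
```

The can is standing upright on the free half of the drip sheet, with its whole base on the paper by my camera check (nearest corner about 22 mm inside the edge). In the last picture the panels, tin dish, bottle and jar look unmoved, and the job is handed in; no verdict came back.

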